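# Build up the striping turntable

### The arm

A 6-joint arm with a two-finger parallel gripper is mounted at the origin on a cart in front of the work surface, level with it; the furniture and walls round the work are solid. World frame = base frame: x ahead of the robot, y to its left, z up, the work surface at z = 0. Lengths are in m, angles in degrees, forces in N, time in s.
With the tool pointing down it reaches from about 0.25 to 0.725 m from the base axis. Payload 9.7 kg.
Tool frame: the origin (TCP) lies between the finger pads; the fingertips stand 11 mm ahead of it and the grasp point (between the pads) lies 8 mm behind it; z points along the fingers, y is the direction in which the jaws open and shut (so a half turn about z gives the same grasp; the last joint's range is limited). The gripper opens to 85 mm and grips with 20 to 120 N. Pads are 22 mm wide; open, the fingers measure 114 mm over their backs; the gripper's body (76 mm by 85 mm) begins 54 mm behind the grasp point. The pads swing forward as they close: fully open they stand 13 mm farther back than shut.
Start: joints at [66.234, 4.979, 10.078, 95.1, 0, 90], TCP at [0.222, 0.503, 0.242] pointing down, gripper open.
Joint ranges: [-179.16, 179.16], [-48.56, 103.87], [-65.8, 70.77], [-126.05, 130.52], [-82.76, 87.17], [-180, 180]. Speed limits (degrees/s): [127.2, 127.2, 147.25, 180, 180, 180].

### API

Orientations are given as [roll, pitch, yaw] about the fixed x, y, z axes, in that order (R = Rz(yaw) Ry(pitch) Rx(roll)).
In Python, from workcell import bot gives the robot as it stands.
- The arm moves only by the tool play_rows, never from a script. Its argument "targets" is a list of rows, each an object of numbers: "fingers": the gripper command: -1 is shut, 1 is fully open, values between are in proportion; "x", "y", "z": the shift along the tool's x, y, z in m; "wx", "wy", "wz": the turn, a rotation vector about the tool's x, y, z in degrees. In form: [{"fingers": .., "x": .., "y": .., "z": .., "wx": .., "wy": .., "wz": ..}, ...]. A call has 1 to 20 rows; each row is the pose to reach, as a shift and turn from the pose commanded when the call began, along the tool's axes at that moment; what a row does not reach only later rows make up. A row lasts 1/12 s, in which the tool goes at most 41.7 mm and 7.16 degrees, less where a joint would pass 70% of its speed; a pose out of reach is approached as far as the arm can. A call with a gripper value outside its range is refused whole. The fingers move at their own pace and stop on an object; "grip_force" is the grip in N (left out, the last holds). Time passes only in rows, so rows that repeat a pose let the fingers close. It gives the time, the measured TCP pose, the force and the opening at its end, in the units of the state.
- bot.get_obs(): the state, without advancing time (a new reading comes with each control period).
- bot.camera(name): name is "scene" or "top" or "wrist"; returns (picture, depth): 400x640x3 uint8, blue, green, red; 400x640 float32, m along the optical axis (not along the pixel's ray), 0 where there is no reading.
- bot.get_calibration(name): a dict with "fx", "fy", "cx", "cy" (pixels), "camera_from_world" (4x4, takes a point from world to camera coordinates). Camera axes: x right, y down, z forward; pixel columns grow to the right and rows downward; lengths in m; the calibration is good to about 2 mm. A picture is of the moment at which its call begins: read the wrist's pose just before it. get_calibration takes no time and is no camera call; for the wrist camera it gives the pose at the moment of the call.
- bot.job_done(): hands the job in, once; it reports no verdict.
Trained networks look in the newest picture that a camera, given by its name, has taken for a name from the list of things; names that differ only in an ending like _2 or _b are one class to them, and where a whole thing is asked for, a point or a joint stands for the part that bears it (a point fixed in the world has none). Each returns a list of dicts, best first, with "confidence" (0 to 1); they miss things now and then, are a little off and sometimes report something else, mostly with a low value. They report only what shows in the picture. A call takes as long as a camera call. They do not tell look-alikes from the thing itself.
- bot.look_for(query, camera): "extent" ([left, top, right, bottom] in pixels, round what is visible of it).
- bot.outline_of(query, camera): "region" (400x640 bool, what is visible of it) and "extent" ([left, top, right, bottom] in pixels, round what is visible of it).
- bot.place_of(query, camera): "point" ([row, column] in pixels: a listed point, or the origin of a listed thing).
The state is a dict: "time": time; "q": joint angles; "qd": joint speeds; "joint_efforts": joint torques, N m; "ee_pos": TCP position; "tcp_rot": TCP orientation; "wrist_force": force on the tool from outside, world axes, zero at the start; "torque": the same for the moment, N m; "opening": finger opening in m.
Only numpy, scipy, OpenCV 4.12 (cv2) and the standard library are available. Lean on these libraries where they do the work, as an engineer would, in place of code of your own. Each camera call takes 0.05 s, during which the arm holds its last target.

### The job

Build up the little striping turntable: slip the taller of the two metal sleeves over the upright spindle of the stand, then put the round wooden head over the spindle so that it lies flat on that sleeve, cork side up. Leave the short sleeve standing where it is.

Things in the scene. Friction and masses are not known exactly. Their poses are not given: they have to be found in the camera images.
- stand: turntable stand, fixed to the table: round dark steel foot 110 mm across, rising to a flat round shoulder 50 mm across whose top is 20 mm above the table; from it an upright steel spindle 16 mm in diameter rises to 82 mm above the table, its last 16 mm tapering to a 6 mm tip. Origin: on the spindle's axis at table height, z up.
- tall_sleeve: the taller plain aluminium sleeve, a tube 44 mm in outer diameter and 44 mm high with a through hole 24 mm in diameter, standing upright on the table. Origin: centre of its underside, z along the tube, up.
- short_sleeve: the short plain aluminium sleeve, same tube but only 22 mm high (44 mm outer diameter, 24 mm hole), standing upright on the table; to be left alone. Origin: centre of its underside, z up.
- head: round wooden head, a disc 60 mm in diameter and 30 mm thick in all with a through hole 24 mm in diameter, topped by a 3 mm thick cork pad 56 mm across, lying flat on the table, cork up. Origin: centre of its underside, z up.
Not all that is in view belongs to the job. Several things look just like the head: the one meant starts nearest to the robot's base.

How it is judged:
By the outcome, as a careful person would: the job done as asked, in the order asked, and still so for the second after the job is handed in, with the robot touching nothing.
It also fails if it takes over 61 s, if anything falls off the work surface, if the arm or the gripper's body presses on something with over 40 N, if the wrist force passes 120 N, or if a joint passes its speed limit or range.

## Working session

There is one attempt and no reset: what is moved stays moved. The work goes in short steps, Python scripts to look and compute and a tool call to move; the robot and the scene stay as the last step left them, time stands still between calls to the robot, and variables do not carry over. Pictures are saved under pics/ and viewed, and the job is handed in when it is done.

Besides the shell and the picture viewer there is one more tool, called after "Call:" as a command line: name --argument value ..., lists and objects as JSON in quotes. play_rows: Moves the arm, as the interface text tells. Its arguments: {"type":"object","properties":{"targets":{"type":"array","items":{"type":"object","properties":{"fingers":{"type":"number"},"x":{"type":"number"},"y":{"type":"number"},"z":{"type":"number"},"wx":{"type":"number"},"wy":{"type":"number"},"wz":{"type":"number"}}}},"grip_force":{"type":"number"}},"required":["targets"]}

```bash
mkdir -p pics; ls; python3 - <<'E'
from workcell import bot
import cv2,json
o=bot.get_obs();print(o)
for c in ["scene","top"]:
    p,d=bot.camera(c);cv2.imwrite(f"pics/{c}0.png",p)
    k=bot.get_calibration(c);print(c,k)
    for q in ["stand","tall_sleeve","short_sleeve","head"]:
        print(q,[(r["confidence"],r["extent"]) for r in bot.look_for(q,c)])
E
```

```text
pics
{'time': 0.0, 'q': array([6.62348339e+01, 5.00997341e+00, 1.00332796e+01, 9.50994209e+01,
       1.50795118e-03, 8.99996551e+01]), 'qd': array([ 0.02490501,  0.00125775,  0.01143414, -0.04097045,  0.04240583,
        0.03901804]), 'joint_efforts': array([ 1.36825511e-03, -5.20382881e+01,  4.64807868e+01,  1.59941782e-02,
        8.52595008e-05, -3.45691689e-06]), 'ee_pos': array([0.22154774, 0.50316212, 0.24158335]), 'tcp_rot': array([-1.79923885e+02, -1.50840799e-03,  1.56235177e+02]), 'wrist_force': array([-0.23783955, -0.09552899, -0.34662706]), 'torque': array([-0.01144859, -0.02832237, -0.02415888]), 'opening': 0.08567382743739499}
scene {'fx': 378.6851447189075, 'fy': 378.6851447189075, 'cx': 319.9410336890912, 'cy': 200.5780370389861, 'camera_from_world': array([[ 0.74476414, -0.66728122,  0.00788426, -0.40183883],
       [-0.2913599 , -0.33577554, -0.89574784,  0.19375645],
       [ 0.60036305,  0.66482371, -0.44449257,  0.51090453],
       [ 0.        ,  0.        ,  0.        ,  1.        ]])}
stand [(0.8, [300.9, 192.1, 350.3, 245.0])]
tall_sleeve [(0.79, [234.2, 157.
[... 229 characters left out ...]
36.74987775718427, 'cx': 313.8597578596241, 'cy': 205.08027115272608, 'camera_from_world': array([[ 5.49007443e-04, -9.99473850e-01, -3.24302660e-02,
         3.58050415e-02],
       [-9.83916912e-01,  5.25299330e-03, -1.78549480e-01,
         5.65119943e-01],
       [ 1.78625892e-01,  3.20067122e-02, -9.83396340e-01,
         9.71913032e-01],
       [ 0.00000000e+00,  0.00000000e+00,  0.00000000e+00,
         1.00000000e+00]])}
stand [(0.61, [328.2, 206.9, 369.3, 251.9])]
tall_sleeve [(0.54, [180.5, 209.5, 199.9, 224.0])]
short_sleeve [(0.72, [428.7, 247.5, 448.7, 268.1])]
head [(0.93, [229.6, 179.8, 255.7, 207.1]), (0.81, [270.5, 208.4, 293.8, 235.5]), (0.61, [223.2, 145.8, 252.0, 166.6])]
```

View pics/scene0.png

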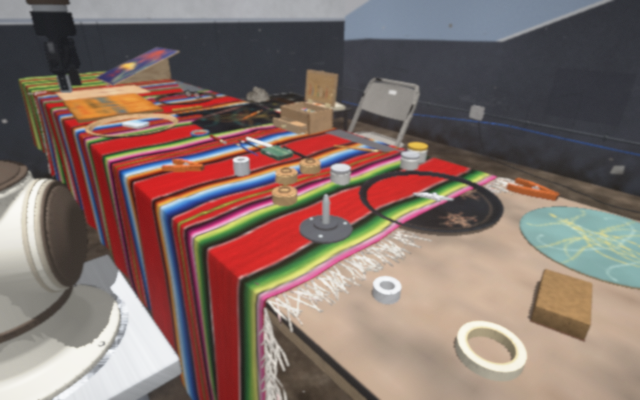

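View pics/top0.png

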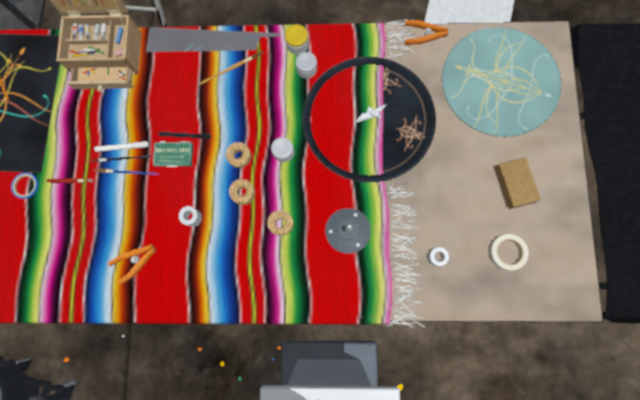

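The pictures show three identical rings. In the top view they are at (279,222), (241,191) and (238,153), as (column,row). The tall sleeve is at (189,216), the short one at (438,256) and the stand at (347,231). Next I measure their positions.

```bash
cat > h.py <<'E'
import numpy as np,cv2
from workcell import bot
def w(cam,d,K=None):
    k=K or bot.get_calibration(cam)
    v,u=np.mgrid[:d.shape[0],:d.shape[1]]
    P=np.stack([(u-k['cx'])/k['fx']*d,(v-k['cy'])/k['fy']*d,d],-1)
    T=np.linalg.inv(k['camera_from_world']);return P@T[:3,:3].T+T[:3,3]
def ray(cam,u,v,z,K=None):
    k=K or bot.get_calibration(cam)
    T=np.linalg.inv(k['camera_from_world']);r=T[:3,:3]@[(u-k['cx'])/k['fx'],(v-k['cy'])/k['fy'],1]
    o=T[:3,3];return o+r*(z-o[2])/r[2]
E
python3 - <<'E'
from h import *
p,d=bot.camera("top");W=w("top",d)
for n,(u,v,r) in dict(h1=(279,222,16),h2=(241,191,16),h3=(238,153,16),tall=(189,216,14),short=(438,256,14),stand=(347,231,26)).items():
    s=W[v-r:v+r+1,u-r:u+r+1].reshape(-1,3); dd=d[v-r:v+r+1,u-r:u+r+1].ravel()
    s=s[dd>0]; z=np.percentile(s[:,2],[2,50,90,99]);
    for lo in (0.012,):
        t=s[s[:,2]>lo]; c,R=cv2.minEnclosingCircle(t[:,:2].astype(np.float32)) if len(t) else ((0,0),0)
    print(n,z.round(4),len(t),np.round(c,4),round(R,4),t.mean(0).round(4),np.hypot(*c).round(3))
cv2.imwrite("pics/crop1.png",cv2.resize(p[130:280,160:460],(800,400),interpolation=3))
E
```

```text
h1 [0.0002 0.0056 0.0308 0.0338] 432 [0.5277 0.1182] 0.0302 [0.5265 0.1177 0.0285] 0.541
h2 [0.0004 0.006  0.0307 0.0339] 437 [0.6051 0.2137] 0.0304 [0.6033 0.212  0.028 ] 0.642
h3 [0.0002 0.0057 0.0303 0.0336] 427 [0.6983 0.2258] 0.0306 [0.6969 0.2243 0.0277] 0.734
tall [-0.0001  0.0055  0.0441  0.0473] 295 [0.543 0.335] 0.0222 [0.5419 0.3329 0.0376] 0.638
short [-0.0039  0.001   0.0219  0.0249] 218 [ 0.4464 -0.2575] 0.0221 [ 0.4465 -0.2565  0.0209] 0.515
stand [0.0002 0.0085 0.0181 0.0693] 813 [ 0.5104 -0.0433] 0.0523 [ 0.5092 -0.0447  0.0191] 0.512
```

View pics/crop1.png

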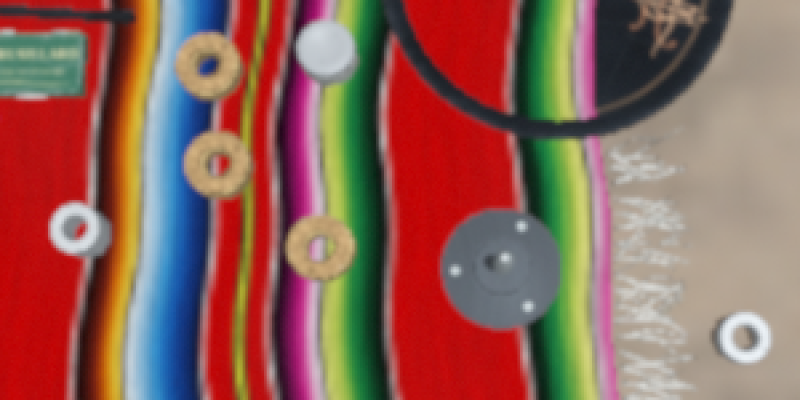

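Head candidates in the top picture, as (column,row):
- (279,222), 0.541 m from the base.
- (241,191), 0.642 m from the base.
- (238,153), 0.734 m from the base.

The one meant is (279,222), since it is nearest. The enlarged crop shows it at crop (320,247), a cork-topped ring. First comes the tall sleeve, 44 mm high, at about (0.543, 0.335).

```bash
cat >> h.py <<'E'
from scipy.spatial.transform import Rotation as Ro
def delta(pos,yaw=None):
    o=bot.get_obs();R=Ro.from_euler('xyz',o['tcp_rot'],degrees=True)
    t=R.inv().apply(np.array(pos)-o['ee_pos'])
    y=o['tcp_rot'][2] if yaw is None else yaw
    rv=(R.inv()*Ro.from_euler('xyz',[180,0,y],degrees=True)).as_rotvec(degrees=True)
    print('t',o['time'],'pos',o['ee_pos'].round(4),'rot',o['tcp_rot'].round(2),'F',o['wrist_force'].round(1),'op',round(o['opening'],4))
    print('tool shift',t.round(4),'rotvec',rv.round(2))
E
python3 - <<'E'
from h import *
delta([.543,.335,.20])
k=bot.get_calibration("wrist");T=np.linalg.inv(k['camera_from_world']);print(T.round(3),k['fx'])
E
```

```text
t 0.55 pos [0.2217 0.5033 0.2423] rot [-180.      0.    156.23] F [ 0.7  0.1 -0.3] op 0.0856
tool shift [-0.3619 -0.0246  0.0423] rotvec [-0.  0. -0.]
[[ 0.404  0.867  0.291  0.146]
 [ 0.915 -0.383 -0.128  0.538]
 [ 0.     0.318 -0.948  0.374]
 [ 0.     0.     0.     1.   ]] 327.07554979138087
```

```bash
python3 - <<'E'
from h import *
delta([.543,.335,.20],90)
E
```

```text
t 0.55 pos [0.2217 0.5033 0.2423] rot [-180.      0.    156.23] F [ 0.7  0.1 -0.3] op 0.0856
tool shift [-0.3619 -0.0246  0.0423] rotvec [-0.    0.   66.23]
```

Call:
play_rows --targets '[{"fingers":1,"x":-0.362,"y":-0.025,"z":0.042,"wz":66.2},{"fingers":1,"x":-0.362,"y":-0.025,"z":0.042,"wz":66.2},{"fingers":1,"x":-0.362,"y":-0.025,"z":0.042,"wz":66.2},{"fingers":1,"x":-0.362,"y":-0.025,"z":0.042,"wz":66.2},{"fingers":1,"x":-0.362,"y":-0.025,"z":0.042,"wz":66.2},{"fingers":1,"x":-0.362,"y":-0.025,"z":0.042,"wz":66.2},{"fingers":1,"x":-0.362,"y":-0.025,"z":0.042,"wz":66.2},{"fingers":1,"x":-0.362,"y":-0.025,"z":0.042,"wz":66.2},{"fingers":1,"x":-0.362,"y":-0.025,"z":0.042,"wz":66.2},{"fingers":1,"x":-0.362,"y":-0.025,"z":0.042,"wz":66.2},{"fingers":1,"x":-0.362,"y":-0.025,"z":0.042,"wz":66.2},{"fingers":1,"x":-0.362,"y":-0.025,"z":0.042,"wz":66.2},{"fingers":1,"x":-0.362,"y":-0.025,"z":0.042,"wz":66.2},{"fingers":1,"x":-0.362,"y":-0.025,"z":0.042,"wz":66.2}]'

```text
$.targets[0]: bad value
```

```bash
python3 - <<'E'
from h import *
K=bot.get_calibration("wrist");p,d=bot.camera("wrist");cv2.imwrite("pics/w1.png",p);W=w("wrist",d,K)
R=bot.outline_of("tall_sleeve","wrist")
for r in R:
    m=r["region"]&(d>0);s=W[m];t=s[(s[:,2]>.015)&(s[:,2]<.06)]
    top=s[s[:,2]>.038]
    print(r["confidence"],r["extent"],np.percentile(s[:,2],[5,50,95,99]).round(4),[(np.round(c,4),round(q,4)) for c,q in [cv2.minEnclosingCircle(x[:,:2].astype(np.float32)) for x in (t,top)]])
bg=W[(d>0)&(abs(W[...,0]-.543)<.07)&(abs(W[...,1]-.335)<.07)]; print(np.percentile(bg[:,2],[5,30,50]))
delta([.543,.335,.04],90)
E
```

```text
[0.00250848 0.00332106 0.00371232]
t 0.65 pos [0.2217 0.5033 0.2423] rot [180.     0.   156.23] F [-0.3  0.5 -0.1] op 0.0852
tool shift [-0.3619 -0.0246  0.2023] rotvec [ 0.   -0.   66.23]
```

View pics/w1.png

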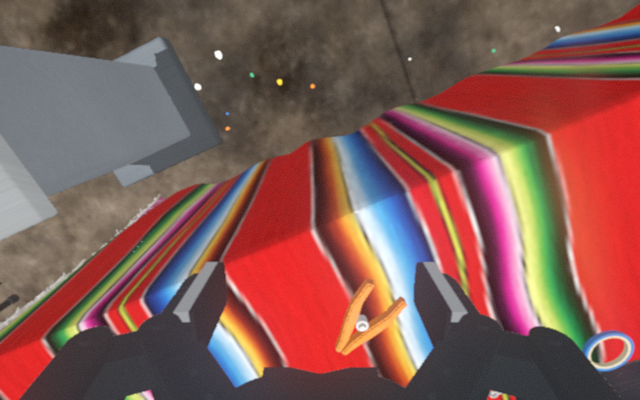

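The call was refused, probably because every field must be given. The wrist picture only shows the start view.

Call:
play_rows --targets '[{"fingers":1,"x":-0.362,"y":-0.025,"z":0.042,"wx":0,"wy":0,"wz":66.2},{"fingers":1,"x":-0.362,"y":-0.025,"z":0.042,"wx":0,"wy":0,"wz":66.2},{"fingers":1,"x":-0.362,"y":-0.025,"z":0.042,"wx":0,"wy":0,"wz":66.2},{"fingers":1,"x":-0.362,"y":-0.025,"z":0.042,"wx":0,"wy":0,"wz":66.2},{"fingers":1,"x":-0.362,"y":-0.025,"z":0.042,"wx":0,"wy":0,"wz":66.2},{"fingers":1,"x":-0.362,"y":-0.025,"z":0.042,"wx":0,"wy":0,"wz":66.2},{"fingers":1,"x":-0.362,"y":-0.025,"z":0.042,"wx":0,"wy":0,"wz":66.2},{"fingers":1,"x":-0.362,"y":-0.025,"z":0.042,"wx":0,"wy":0,"wz":66.2},{"fingers":1,"x":-0.362,"y":-0.025,"z":0.042,"wx":0,"wy":0,"wz":66.2},{"fingers":1,"x":-0.362,"y":-0.025,"z":0.042,"wx":0,"wy":0,"wz":66.2},{"fingers":1,"x":-0.362,"y":-0.025,"z":0.042,"wx":0,"wy":0,"wz":66.2},{"fingers":1,"x":-0.362,"y":-0.025,"z":0.042,"wx":0,"wy":0,"wz":66.2},{"fingers":1,"x":-0.362,"y":-0.025,"z":0.042,"wx":0,"wy":0,"wz":66.2},{"fingers":1,"x":-0.362,"y":-0.025,"z":0.042,"wx":0,"wy":0,"wz":66.2}]'

```text
time: 1.82
ee_pos: [0.5421, 0.3353, 0.2008]
tcp_rot: [180.0, -0.0, 90.2]
wrist_force: [-0.3, 0.4, 0.1]
opening: 0.0855
```

```bash
python3 - <<'E'
from h import *
K=bot.get_calibration("wrist");p,d=bot.camera("wrist");cv2.imwrite("pics/w2.png",p);W=w("wrist",d,K)
R=bot.outline_of("tall_sleeve","wrist")
for r in R:
    m=r["region"]&(d>0);s=W[m];t=s[(s[:,2]>.015)&(s[:,2]<.06)]
    top=s[s[:,2]>.038]
    print(r["confidence"],r["extent"],np.percentile(s[:,2],[5,50,95,99]).round(4),[(np.round(c,4),round(q,4)) for c,q in [cv2.minEnclosingCircle(x[:,:2].astype(np.float32)) for x in (t,top)]])
bg=W[(d>0)&(abs(W[...,0]-.543)<.07)&(abs(W[...,1]-.335)<.07)]; print(np.percentile(bg[:,2],[5,30,50]))
delta([.543,.335,.04],90)
E
```

```text
0.66 [297.2, 152.0, 348.7, 207.3] [0.0094 0.0437 0.0453 0.0457] [(array([0.5436, 0.3361]), 0.022), (array([0.5435, 0.336 ]), 0.022)]
[0.00313411 0.00521726 0.25063682]
t 1.9167 pos [0.5422 0.3353 0.2008] rot [ 1.7997e+02 -2.0000e-02  9.0150e+01] F [ 0.2  0.1 -0.5] op 0.0855
tool shift [-0.0003  0.0007  0.1608] rotvec [ 0.03 -0.02  0.15]
```

View pics/w2.png

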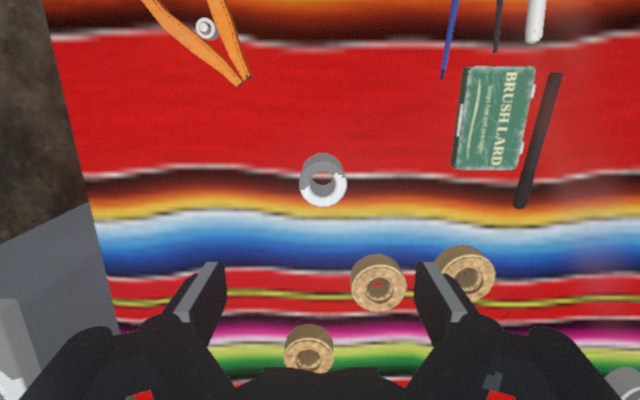

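The sleeve stands alone at (322,182) in the wrist picture, with its centre at (0.5435, 0.336) and its top at 45 mm. That agrees with the top view. I go down and grip it.

Call:
play_rows --grip_force 40 --targets '[{"fingers":1,"x":0.001,"y":0.001,"z":0.04,"wx":0,"wy":0,"wz":0},{"fingers":1,"x":0.001,"y":0.001,"z":0.08,"wx":0,"wy":0,"wz":0},{"fingers":1,"x":0.001,"y":0.001,"z":0.12,"wx":0,"wy":0,"wz":0},{"fingers":1,"x":0.001,"y":0.001,"z":0.15,"wx":0,"wy":0,"wz":0},{"fingers":1,"x":0.001,"y":0.001,"z":0.17,"wx":0,"wy":0,"wz":0},{"fingers":1,"x":0.001,"y":0.001,"z":0.182,"wx":0,"wy":0,"wz":0},{"fingers":1,"x":0.001,"y":0.001,"z":0.182,"wx":0,"wy":0,"wz":0},{"fingers":1,"x":0.001,"y":0.001,"z":0.182,"wx":0,"wy":0,"wz":0},{"fingers":-1,"x":0.001,"y":0.001,"z":0.182,"wx":0,"wy":0,"wz":0},{"fingers":-1,"x":0.001,"y":0.001,"z":0.182,"wx":0,"wy":0,"wz":0},{"fingers":-1,"x":0.001,"y":0.001,"z":0.182,"wx":0,"wy":0,"wz":0},{"fingers":-1,"x":0.001,"y":0.001,"z":0.182,"wx":0,"wy":0,"wz":0},{"fingers":-1,"x":0.001,"y":0.001,"z":0.182,"wx":0,"wy":0,"wz":0},{"fingers":-1,"x":0.001,"y":0.001,"z":0.182,"wx":0,"wy":0,"wz":0},{"fingers":-1,"x":0.001,"y":0.001,"z":0.182,"wx":0,"wy":0,"wz":0},{"fingers":-1,"x":0.001,"y":0.001,"z":0.182,"wx":0,"wy":0,"wz":0},{"fingers":-1,"x":0.001,"y":0.001,"z":0.182,"wx":0,"wy":0,"wz":0},{"fingers":-1,"x":0.001,"y":0.001,"z":0.182,"wx":0,"wy":0,"wz":0}]'

```text
time: 3.42
ee_pos: [0.5446, 0.336, 0.0199]
tcp_rot: [179.9, -0.1, 90.0]
wrist_force: [-1.5, -0.1, 6.9]
opening: 0.0419
```

The fingers stopped at a 42 mm opening, so the sleeve is gripped. I lift it and carry it above the stand.

Call:
play_rows --targets '[{"fingers":-1,"x":0,"y":0,"z":-0.03,"wx":0,"wy":0,"wz":0},{"fingers":-1,"x":0,"y":0,"z":-0.07,"wx":0,"wy":0,"wz":0},{"fingers":-1,"x":0,"y":0,"z":-0.11,"wx":0,"wy":0,"wz":0},{"fingers":-1,"x":0,"y":0,"z":-0.15,"wx":0,"wy":0,"wz":0},{"fingers":-1,"x":-0.03,"y":0,"z":-0.18,"wx":0,"wy":0,"wz":0},{"fingers":-1,"x":-0.06,"y":-0.005,"z":-0.18,"wx":0,"wy":0,"wz":0},{"fingers":-1,"x":-0.1,"y":-0.01,"z":-0.18,"wx":0,"wy":0,"wz":0},{"fingers":-1,"x":-0.14,"y":-0.015,"z":-0.18,"wx":0,"wy":0,"wz":0},{"fingers":-1,"x":-0.18,"y":-0.02,"z":-0.18,"wx":0,"wy":0,"wz":0},{"fingers":-1,"x":-0.22,"y":-0.025,"z":-0.18,"wx":0,"wy":0,"wz":0},{"fingers":-1,"x":-0.26,"y":-0.03,"z":-0.18,"wx":0,"wy":0,"wz":0},{"fingers":-1,"x":-0.3,"y":-0.034,"z":-0.18,"wx":0,"wy":0,"wz":0},{"fingers":-1,"x":-0.34,"y":-0.034,"z":-0.18,"wx":0,"wy":0,"wz":0},{"fingers":-1,"x":-0.365,"y":-0.034,"z":-0.18,"wx":0,"wy":0,"wz":0},{"fingers":-1,"x":-0.38,"y":-0.034,"z":-0.18,"wx":0,"wy":0,"wz":0},{"fingers":-1,"x":-0.38,"y":-0.034,"z":-0.18,"wx":0,"wy":0,"wz":0},{"fingers":-1,"x":-0.38,"y":-0.034,"z":-0.18,"wx":0,"wy":0,"wz":0},{"fingers":-1,"x":-0.38,"y":-0.034,"z":-0.18,"wx":0,"wy":0,"wz":0}]'

```text
time: 4.92
ee_pos: [0.5101, -0.044, 0.1985]
tcp_rot: [180.0, -0.0, 90.0]
wrist_force: [0.0, -0.1, -0.7]
opening: 0.0415
```

```bash
cat > look.py <<'E'
from h import *
import sys
K=bot.get_calibration("wrist");p,d=bot.camera("wrist");cv2.imwrite(f"pics/{sys.argv[1]}.png",p);W=w("wrist",d,K)
np.savez("last.npz",W=W,d=d)
S=np.array([.5104,-.0433])
r=np.hypot(W[...,0]-S[0],W[...,1]-S[1])
m=(d>0)&(r<.07)
def circ(t):
    c,R=cv2.minEnclosingCircle(t[:,:2].astype(np.float32));return np.round(c,4),round(R,4),len(t),t[:,2].mean().round(4)
for lo,hi in((.006,.016),(.0165,.03),(.04,.066),(.07,.09)):
    t=W[m&(W[...,2]>lo)&(W[...,2]<hi)]
    if len(t)>3:print(lo,hi,*circ(t),t[:,:2].mean(0).round(4))
for r_ in bot.place_of("stand","wrist"):
    print('place',r_, ray("wrist",r_["point"][1],r_["point"][0],0,K).round(4))
delta([.51,-.043,.2],90)
E
python3 look.py w3
```

```text
0.006 0.016 [ 0.5108 -0.0319] 0.0667 6734 0.0115 [ 0.5109 -0.0393]
0.0165 0.03 [ 0.511  -0.0449] 0.0252 1524 0.0204 [ 0.5108 -0.0408]
0.04 0.066 [ 0.5109 -0.0445] 0.008 139 0.054 [ 0.5108 -0.0388]
0.07 0.09 [ 0.511  -0.0447] 0.0065 193 0.077 [ 0.5109 -0.0426]
place {'point': [177.6, 318.3], 'confidence': 0.82} [ 0.508  -0.0482  0.    ]
t 5.0167 pos [ 0.5101 -0.0435  0.1984] rot [ 1.80e+02 -1.00e-02  9.01e+01] F [ 1.3  1.  -0.9] op 0.0415
tool shift [ 0.0005 -0.0001 -0.0016] rotvec [ 0.   -0.01  0.1 ]
```

View pics/w3.png

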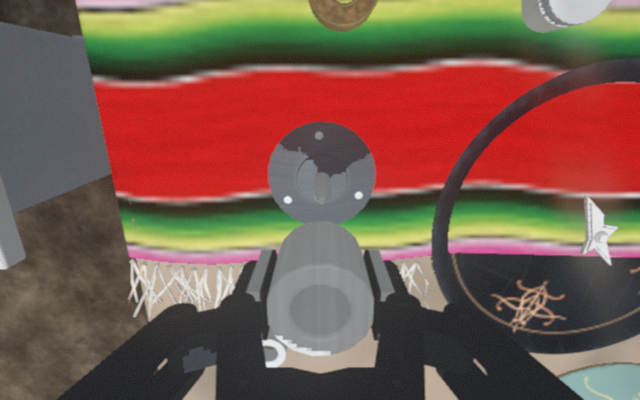

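```bash
python3 - <<'E'
from h import *
from scipy.optimize import least_squares
z=np.load("last.npz");W=z['W'];d=z['d']
s=W[215:356,262:378].reshape(-1,3);s=s[(d[215:356,262:378].ravel()>0)&(s[:,2]>.13)]
print(np.histogram(s[:,2],bins=np.arange(.15,.26,.005)))
top=s[(s[:,2]>np.percentile(s[:,2],50)) ]
zt=np.median(top[:,2]);print(zt)
f=s[abs(s[:,2]-zt)<.003];print(cv2.minEnclosingCircle(f[:,:2].astype(np.float32)),len(f))
# outer wall points
wl=s[(s[:,2]<zt-.006)]
def res(p):return np.hypot(wl[:,0]-p[0],wl[:,1]-p[1])-.022
r=least_squares(res,[.51,-.044],loss='soft_l1',f_scale=.001);print(r.x,np.std(r.fun),len(wl),wl[:,2].min(),wl[:,2].max())
# with tilt
def res2(p):
    zz=wl[:,2]-.2;return np.hypot(wl[:,0]-p[0]-p[2]*zz,wl[:,1]-p[1]-p[3]*zz)-.022
r=least_squares(res2,[.51,-.044,0,0],loss='soft_l1',f_scale=.001);print(r.x)
n=np.linalg.svd(f-f.mean(0))[2][2];print('top normal',n)
E
```

```text
(array([   0,    0,    0,    0,    0,    5,  273,  429,  635,  796,  909,
       1018, 1122, 1229, 6091,  405,    0,    0,    0,    0,    0,    4]), array([0.15 , 0.155, 0.16 , 0.165, 0.17 , 0.175, 0.18 , 0.185, 0.19 ,
       0.195, 0.2  , 0.205, 0.21 , 0.215, 0.22 , 0.225, 0.23 , 0.235,
       0.24 , 0.245, 0.25 , 0.255, 0.26 ]))
0.22286066853968517
((0.5095105767250061, -0.04151616245508194), 0.02466770075261593) 6178
[ 0.50943827 -0.04312505] 0.004475232053047473 5642 0.1789680890722101 0.21685640453874672
[ 0.50943612 -0.03999064  0.00117356  0.28884892]
top normal [3.37009112e-04 3.94521336e-03 9.99992161e-01]
```

```bash
python3 - <<'E'
from h import *
from scipy.optimize import minimize
z=np.load("last.npz");W=z['W'];d=z['d']
s=W[205:366,255:385].reshape(-1,3);s=s[(d[205:366,255:385].ravel()>0)]
f=s[abs(s[:,2]-.2229)<.002]
def c(p):
    r=np.hypot(f[:,0]-p[0],f[:,1]-p[1]);return (np.clip(.012-r,0,.003)+np.clip(r-.022,0,.003)).sum()
for st in ([.5095,-.043],[.5095,-.045]):
    r=minimize(c,st,method='Nelder-Mead',options=dict(initial_simplex=np.array([st,[st[0]+.003,st[1]],[st[0],st[1]+.003]])));print(r.x,r.fun,len(f))
wl=s[(s[:,2]<.215)&(s[:,2]>.182)&(s[:,1]>-.0315)];
from scipy.optimize import least_squares
r=least_squares(lambda p:np.hypot(wl[:,0]-p[0],wl[:,1]-p[1])-.022,[.51,-.044],loss='soft_l1',f_scale=.0005);print(r.x,np.std(r.fun),len(wl))
E
```

```text
[ 0.50956182 -0.0434956 ] 0.42955153433244647 5916
[ 0.50955423 -0.04350877] 0.42958631033764905 5916
[ 0.50946271 -0.04440765] 0.0021848273184840836 2920
```

The sleeve hangs upright, centred at (0.5095, -0.044) with its bottom at 0.179. The spindle axis is at (0.511, -0.0447), so it needs about +1.5 mm in x and -1 mm in y. I lower it in stages.

Call:
play_rows --targets '[{"fingers":-1,"x":-0.001,"y":0.0015,"z":0.02,"wx":0,"wy":0,"wz":0},{"fingers":-1,"x":-0.001,"y":0.0015,"z":0.05,"wx":0,"wy":0,"wz":0},{"fingers":-1,"x":-0.001,"y":0.0015,"z":0.075,"wx":0,"wy":0,"wz":0},{"fingers":-1,"x":-0.001,"y":0.0015,"z":0.09,"wx":0,"wy":0,"wz":0},{"fingers":-1,"x":-0.001,"y":0.0015,"z":0.095,"wx":0,"wy":0,"wz":0},{"fingers":-1,"x":-0.001,"y":0.0015,"z":0.1,"wx":0,"wy":0,"wz":0},{"fingers":-1,"x":-0.001,"y":0.0015,"z":0.105,"wx":0,"wy":0,"wz":0},{"fingers":-1,"x":-0.001,"y":0.0015,"z":0.11,"wx":0,"wy":0,"wz":0},{"fingers":-1,"x":-0.001,"y":0.0015,"z":0.115,"wx":0,"wy":0,"wz":0},{"fingers":-1,"x":-0.001,"y":0.0015,"z":0.12,"wx":0,"wy":0,"wz":0},{"fingers":-1,"x":-0.001,"y":0.0015,"z":0.12,"wx":0,"wy":0,"wz":0}]'

```text
time: 5.93
ee_pos: [0.5113, -0.0454, 0.0775]
tcp_rot: [-180.0, -0.0, 90.0]
wrist_force: [-1.3, 0.3, -1.1]
opening: 0.0418
```

```bash
python3 look.py w4
```

```text
0.006 0.016 [ 0.511  -0.0379] 0.0587 11547 0.0115 [ 0.511  -0.0246]
0.0165 0.03 [ 0.5111 -0.0444] 0.0251 2401 0.0204 [ 0.5111 -0.0336]
0.04 0.066 [ 0.5105 -0.0408] 0.0214 397 0.0627 [ 0.5105 -0.0277]
0.07 0.09 [ 0.5108 -0.0373] 0.0347 4108 0.0813 [ 0.5107 -0.038 ]
place {'point': [217.2, 320.3], 'confidence': 0.55} [ 0.5111 -0.0458  0.    ]
t 6.0333 pos [ 0.5116 -0.0455  0.0783] rot [-179.99    0.     90.03] F [-1.2  0.3 -0.8] op 0.0415
tool shift [ 0.0025 -0.0016 -0.1217] rotvec [-0.01  0.    0.03]
```

View pics/w4.png

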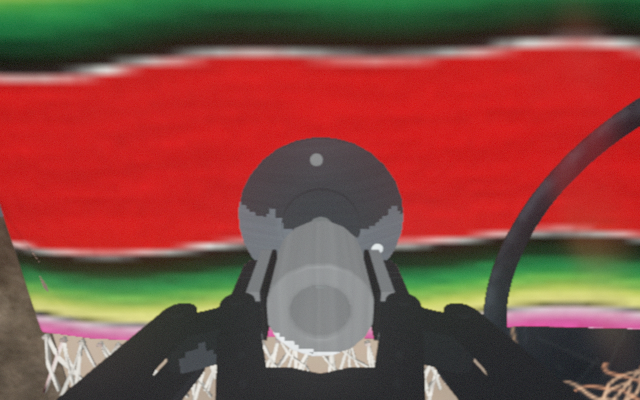

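There is no side force and the sleeve bottom is at about 58 mm, so the spindle is inside the hole. I lower it to the shoulder.

Call:
play_rows --targets '[{"fingers":-1,"x":0,"y":0,"z":0.008,"wx":0,"wy":0,"wz":0},{"fingers":-1,"x":0,"y":0,"z":0.016,"wx":0,"wy":0,"wz":0},{"fingers":-1,"x":0,"y":0,"z":0.024,"wx":0,"wy":0,"wz":0},{"fingers":-1,"x":0,"y":0,"z":0.031,"wx":0,"wy":0,"wz":0},{"fingers":-1,"x":0,"y":0,"z":0.035,"wx":0,"wy":0,"wz":0},{"fingers":-1,"x":0,"y":0,"z":0.037,"wx":0,"wy":0,"wz":0},{"fingers":-1,"x":0,"y":0,"z":0.038,"wx":0,"wy":0,"wz":0},{"fingers":-1,"x":0,"y":0,"z":0.038,"wx":0,"wy":0,"wz":0},{"fingers":-1,"x":0,"y":0,"z":0.038,"wx":0,"wy":0,"wz":0}]'

```text
time: 6.78
ee_pos: [0.5119, -0.0455, 0.0406]
tcp_rot: [180.0, 0.0, 90.0]
wrist_force: [0.6, 0.1, -0.8]
opening: 0.0415
```

Call:
play_rows --targets '[{"fingers":-1,"x":0,"y":0,"z":0.001,"wx":0,"wy":0,"wz":0},{"fingers":-1,"x":0,"y":0,"z":0.001,"wx":0,"wy":0,"wz":0},{"fingers":-1,"x":0,"y":0,"z":0.001,"wx":0,"wy":0,"wz":0}]'

```text
time: 7.03
ee_pos: [0.512, -0.0455, 0.0399]
tcp_rot: [179.9, 0.0, 90.0]
wrist_force: [-0.7, -0.7, 3.3]
opening: 0.0416
```

It has touched down (3 N upward). I open the fingers and go straight up.

Call:
play_rows --targets '[{"fingers":0,"x":0,"y":0,"z":0,"wx":0,"wy":0,"wz":0},{"fingers":1,"x":0,"y":0,"z":0,"wx":0,"wy":0,"wz":0},{"fingers":1,"x":0,"y":0,"z":0,"wx":0,"wy":0,"wz":0},{"fingers":1,"x":0,"y":0,"z":0,"wx":0,"wy":0,"wz":0},{"fingers":1,"x":0,"y":0,"z":0,"wx":0,"wy":0,"wz":0},{"fingers":1,"x":0,"y":0,"z":0,"wx":0,"wy":0,"wz":0},{"fingers":1,"x":0,"y":0,"z":-0.02,"wx":0,"wy":0,"wz":0},{"fingers":1,"x":0,"y":0,"z":-0.05,"wx":0,"wy":0,"wz":0},{"fingers":1,"x":0,"y":0,"z":-0.09,"wx":0,"wy":0,"wz":0},{"fingers":1,"x":0,"y":0,"z":-0.13,"wx":0,"wy":0,"wz":0},{"fingers":1,"x":0,"y":0,"z":-0.17,"wx":0,"wy":0,"wz":0},{"fingers":1,"x":0,"y":0,"z":-0.17,"wx":0,"wy":0,"wz":0},{"fingers":1,"x":0,"y":0,"z":-0.17,"wx":0,"wy":0,"wz":0}]'

```text
time: 8.12
ee_pos: [0.5127, -0.0455, 0.2119]
tcp_rot: [179.7, 0.0, 90.0]
wrist_force: [-0.5, 0.2, -0.1]
opening: 0.0855
```

```bash
python3 look.py w5; python3 - <<'E'
from h import *
z=np.load("last.npz");W=z['W'];d=z['d']
m=(d>0)&(abs(W[...,2]-.064)<.005)&(np.hypot(W[...,0]-.511,W[...,1]+.0447)<.03)&(np.hypot(W[...,0]-.511,W[...,1]+.0447)>.010)
t=W[m];print(np.median(t[:,2]),cv2.minEnclosingCircle(t[abs(t[:,2]-np.median(t[:,2]))<.002][:,:2].astype(np.float32)),np.linalg.svd(t[abs(t[:,2]-np.median(t[:,2]))<.002]-t.mean(0))[2][2])
delta([.5277,.1182,.2],90)
E
```

```text
0.006 0.016 [ 0.5109 -0.047 ] 0.0662 5825 0.0113 [ 0.5107 -0.0371]
0.0165 0.03 [ 0.511  -0.0443] 0.0249 403 0.0213 [ 0.5106 -0.0307]
0.04 0.066 [ 0.5111 -0.0455] 0.0222 1680 0.0614 [ 0.511  -0.0431]
0.07 0.09 [ 0.5108 -0.0445] 0.0067 180 0.0769 [ 0.5108 -0.0427]
place {'point': [170.1, 315.8], 'confidence': 0.68} [ 0.5088 -0.0452  0.    ]
t 8.2167 pos [ 0.5114 -0.0454  0.2085] rot [-179.95   -0.     90.04] F [-0.3 -0.1 -0.3] op 0.0853
tool shift [ 0.0024 -0.0014  0.0085] rotvec [-0.05 -0.    0.04]
0.06419720416416025 ((0.5109895467758179, -0.045657139271497726), 0.021945610642433167) [-1.05627274e-03  6.35938663e-04 -9.99999240e-01]
t 8.2167 pos [ 0.5114 -0.0454  0.2085] rot [-179.95   -0.     90.04] F [-0.3 -0.1 -0.3] op 0.0853
tool shift [0.1636 0.0164 0.0085] rotvec [-0.05 -0.    0.04]
```

View pics/w5.png

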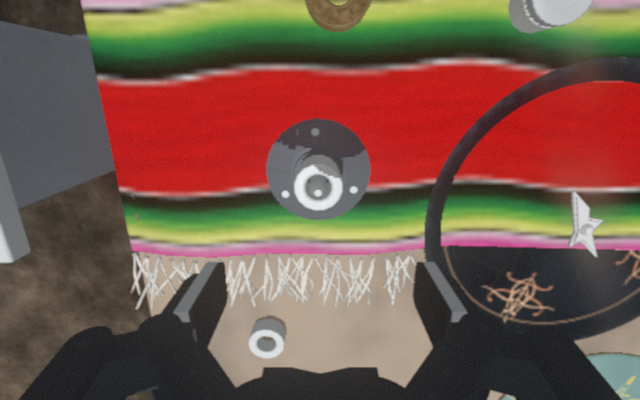

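The sleeve sits flat on the shoulder at (318,187) in the wrist picture. Its top is at 64.2 mm, where 20 + 44 = 64 is expected. Next is the head at (0.5277, 0.1182).

Call:
play_rows --targets '[{"fingers":1,"x":0.035,"y":0.004,"z":0,"wx":0,"wy":0,"wz":0},{"fingers":1,"x":0.075,"y":0.008,"z":0,"wx":0,"wy":0,"wz":0},{"fingers":1,"x":0.115,"y":0.012,"z":0,"wx":0,"wy":0,"wz":0},{"fingers":1,"x":0.15,"y":0.016,"z":0.008,"wx":0,"wy":0,"wz":0},{"fingers":1,"x":0.164,"y":0.016,"z":0.008,"wx":0,"wy":0,"wz":0},{"fingers":1,"x":0.164,"y":0.016,"z":0.008,"wx":0,"wy":0,"wz":0},{"fingers":1,"x":0.164,"y":0.016,"z":0.008,"wx":0,"wy":0,"wz":0}]'

```text
time: 8.8
ee_pos: [0.5268, 0.119, 0.1995]
tcp_rot: [-179.8, 0.0, 90.1]
wrist_force: [-0.2, -0.3, -0.8]
opening: 0.0855
```

```bash
python3 - <<'E'
from h import *
K=bot.get_calibration("wrist");p,d=bot.camera("wrist");cv2.imwrite("pics/w6.png",p);W=w("wrist",d,K)
m=(d>0)&(np.hypot(W[...,0]-.5277,W[...,1]-.1182)<.045)&(W[...,2]<.05)
t=W[m];print(np.percentile(t[:,2],[2,20,50,90,99]).round(4))
for lo in(.012,.027):
    q=t[t[:,2]>lo];print(cv2.minEnclosingCircle(q[:,:2].astype(np.float32)),np.median(q[:,2]))
delta([.5277,.1182,.012],90)
v,u=np.where(m&(W[...,2]>.012));cv2.imwrite("pics/c6.png",cv2.resize(p[max(0,v.min()-30):v.max()+30,u.min()-30:u.max()+30],None,fx=4,fy=4,interpolation=3));print(u.min(),u.max(),v.min(),v.max())
E
```

```text
[0.0028 0.0039 0.0052 0.0307 0.0318]
((0.5283587574958801, 0.11839494109153748), 0.030087785795331) 0.029858294817384473
((0.528556227684021, 0.11854638159275055), 0.029856210574507713) 0.030178468884391435
t 8.85 pos [0.527  0.1183 0.2001] rot [-1.7988e+02  4.0000e-02  9.0070e+01] F [0.  0.4 0.6] op 0.0855
tool shift [1.000e-04 1.100e-03 1.881e-01] rotvec [-0.12  0.04  0.07]
292 353 148 209
```

View pics/w6.png

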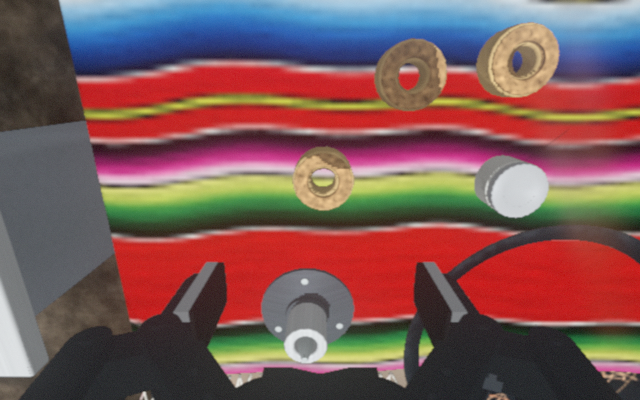

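View pics/c6.png

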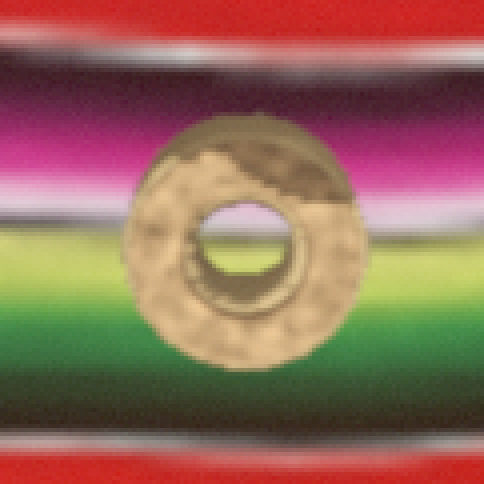

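The crop confirms the nearest ring, at wrist (323,178), is cork up. Its centre is (0.5284, 0.1184), its top is at 30 mm and its diameter is 60 mm. Before going low I check where the open fingertips are.

```bash
python3 - <<'E'
from h import *
K=bot.get_calibration("wrist");p,d=bot.camera("wrist");W=w("wrist",d,K)
for a,b in((170,230),(410,470)):
    s=W[255:330,a:b].reshape(-1,3);s=s[(s[:,2]>.12)&(d[255:330,a:b].ravel()>0)];print(np.percentile(s[:,2],[0,1,5,50]).round(4),s[:,:2].mean(0))
print(bot.get_obs()['ee_pos'])
E
```

```text
[0.2022 0.2041 0.2074 0.2258] [0.48111056 0.1260359 ]
[0.2019 0.2039 0.2074 0.2256] [0.57169878 0.12605564]
[0.52717667 0.11781899 0.20048589]
```

With the fingers open, the tips are 2 mm behind the TCP, so they swing forward as they close and a TCP height of 0.010 is safe.

Call:
play_rows --grip_force 40 --targets '[{"fingers":1,"x":0.0005,"y":0.0012,"z":0.04,"wx":0,"wy":0,"wz":0},{"fingers":1,"x":0.0005,"y":0.0012,"z":0.08,"wx":0,"wy":0,"wz":0},{"fingers":1,"x":0.0005,"y":0.0012,"z":0.12,"wx":0,"wy":0,"wz":0},{"fingers":1,"x":0.0005,"y":0.0012,"z":0.15,"wx":0,"wy":0,"wz":0},{"fingers":1,"x":0.0005,"y":0.0012,"z":0.17,"wx":0,"wy":0,"wz":0},{"fingers":1,"x":0.0005,"y":0.0012,"z":0.182,"wx":0,"wy":0,"wz":0},{"fingers":1,"x":0.0005,"y":0.0012,"z":0.19,"wx":0,"wy":0,"wz":0},{"fingers":1,"x":0.0005,"y":0.0012,"z":0.19,"wx":0,"wy":0,"wz":0},{"fingers":-1,"x":0.0005,"y":0.0012,"z":0.19,"wx":0,"wy":0,"wz":0},{"fingers":-1,"x":0.0005,"y":0.0012,"z":0.19,"wx":0,"wy":0,"wz":0},{"fingers":-1,"x":0.0005,"y":0.0012,"z":0.19,"wx":0,"wy":0,"wz":0},{"fingers":-1,"x":0.0005,"y":0.0012,"z":0.19,"wx":0,"wy":0,"wz":0},{"fingers":-1,"x":0.0005,"y":0.0012,"z":0.19,"wx":0,"wy":0,"wz":0},{"fingers":-1,"x":0.0005,"y":0.0012,"z":0.19,"wx":0,"wy":0,"wz":0},{"fingers":-1,"x":0.0005,"y":0.0012,"z":0.19,"wx":0,"wy":0,"wz":0}]'

```text
time: 10.15
ee_pos: [0.5299, 0.1192, 0.0134]
tcp_rot: [179.8, -0.0, 90.0]
wrist_force: [0.1, -0.8, 6.2]
opening: 0.0567
```

Call:
play_rows --targets '[{"fingers":-1,"x":0,"y":0,"z":-0.03,"wx":0,"wy":0,"wz":0},{"fingers":-1,"x":0,"y":0,"z":-0.07,"wx":0,"wy":0,"wz":0},{"fingers":-1,"x":0,"y":0,"z":-0.11,"wx":0,"wy":0,"wz":0},{"fingers":-1,"x":0,"y":0,"z":-0.15,"wx":0,"wy":0,"wz":0},{"fingers":-1,"x":-0.03,"y":0,"z":-0.18,"wx":0,"wy":0,"wz":0},{"fingers":-1,"x":-0.06,"y":-0.005,"z":-0.19,"wx":0,"wy":0,"wz":0},{"fingers":-1,"x":-0.1,"y":-0.01,"z":-0.19,"wx":0,"wy":0,"wz":0},{"fingers":-1,"x":-0.135,"y":-0.015,"z":-0.19,"wx":0,"wy":0,"wz":0},{"fingers":-1,"x":-0.155,"y":-0.018,"z":-0.19,"wx":0,"wy":0,"wz":0},{"fingers":-1,"x":-0.164,"y":-0.018,"z":-0.19,"wx":0,"wy":0,"wz":0},{"fingers":-1,"x":-0.164,"y":-0.018,"z":-0.19,"wx":0,"wy":0,"wz":0},{"fingers":-1,"x":-0.164,"y":-0.018,"z":-0.19,"wx":0,"wy":0,"wz":0},{"fingers":-1,"x":-0.164,"y":-0.018,"z":-0.19,"wx":0,"wy":0,"wz":0}]'

```text
time: 11.23
ee_pos: [0.511, -0.0439, 0.2015]
tcp_rot: [180.0, -0.0, 90.1]
wrist_force: [0.6, -0.2, -0.1]
opening: 0.057
```

```bash
python3 look.py w7; python3 - <<'E'
from h import *
from scipy.optimize import minimize,least_squares
z=np.load("last.npz");W=z['W'];d=z['d']
s=W[180:400,230:410].reshape(-1,3);s=s[(d[180:400,230:410].ravel()>0)&(s[:,2]>.15)&(s[:,2]<.25)]
h,e=np.histogram(s[:,2],bins=np.arange(.17,.25,.002));print(list(zip(e.round(3),h)))
E
```

```text
0.006 0.016 [ 0.5127 -0.0376] 0.0617 5658 0.0114 [ 0.5107 -0.0325]
0.0165 0.03 [ 0.5084 -0.0456] 0.0275 429 0.0212 [ 0.5104 -0.0307]
0.04 0.066 [ 0.511  -0.0452] 0.022 1726 0.0612 [ 0.5111 -0.042 ]
0.07 0.09 [ 0.5107 -0.0446] 0.0069 193 0.0768 [ 0.5109 -0.0426]
place {'point': [172.5, 317.3], 'confidence': 0.78} [ 0.508  -0.0435  0.    ]
place {'point': [336.5, 270.3], 'confidence': 0.44} [ 0.4486 -0.2545  0.    ]
t 11.3333 pos [ 0.511  -0.0438  0.2013] rot [ 1.800e+02 -1.000e-02  9.012e+01] F [-0.3 -0.4 -1.1] op 0.0563
tool shift [ 0.0008 -0.001   0.0013] rotvec [ 0.   -0.01  0.12]
[(np.float64(0.17), np.int64(0)), (np.float64(0.172), np.int64(0)), (np.float64(0.174), np.int64(0)), (np.float64(0.176), np.int64(0)), (np.float64(0.178), np.int64(0)), (np.float64(0.18), np.int64(0)), (np.float64(0.182), np.int64(0)), (np.float64(0.184), np.int64(0)), (np.float64(0.186), np.int64(0)), (np.float64(0.188), np.int64(27)), (np.float64(0.19), np.int64(163)), (np.float64(0.192), np.int64(241)), (np.float64(0.194), np.int64(254)), (np.float64(0.196), np.int64(286)), (np.float64(0.198), np.int6
[... 162 characters left out ...]
(0.208), np.int64(464)), (np.float64(0.21), np.int64(548)), (np.float64(0.212), np.int64(794)), (np.float64(0.214), np.int64(2018)), (np.float64(0.216), np.int64(2687)), (np.float64(0.218), np.int64(6472)), (np.float64(0.22), np.int64(521)), (np.float64(0.222), np.int64(296)), (np.float64(0.224), np.int64(214)), (np.float64(0.226), np.int64(220)), (np.float64(0.228), np.int64(227)), (np.float64(0.23), np.int64(257)), (np.float64(0.232), np.int64(561)), (np.float64(0.234), np.int64(78)), (np.float64(0.236), np.int64(23)), (np.float64(0.238), np.int64(14)), (np.float64(0.24), np.int64(23)), (np.float64(0.242), np.int64(33)), (np.float64(0.244), np.int64(44)), (np.float64(0.246), np.int64(50))]
```

View pics/w7.png

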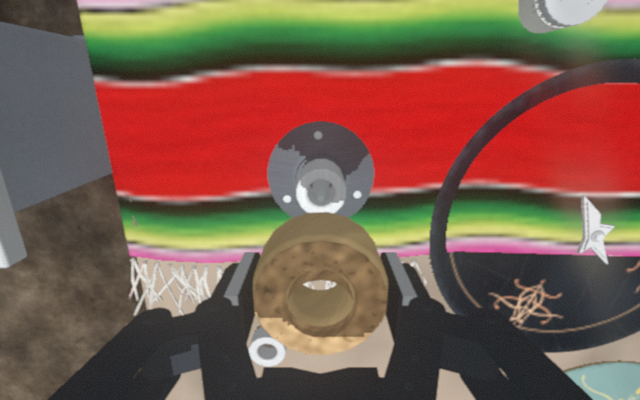

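```bash
python3 - <<'E'
from h import *
from scipy.optimize import minimize,least_squares
z=np.load("last.npz");W=z['W'];d=z['d']
s=W[200:365,245:395].reshape(-1,3);s=s[(d[200:365,245:395].ravel()>0)&(s[:,2]>.18)&(s[:,2]<.25)]
f=s[(s[:,2]>.212)&(s[:,2]<.2205)&(abs(s[:,0]-.511)<.026)&(s[:,1]<-.02)]
# ransac-ish plane
for _ in range(6):
    A=np.c_[f[:,:2]-[.511,-.0447],np.ones(len(f))];c=np.linalg.lstsq(A,f[:,2],rcond=None)[0]
    r=f[:,2]-A@c;print(c,np.std(r),len(f));f=f[abs(r)<max(2*np.std(r),.0007)]
print(cv2.minEnclosingCircle(f[:,:2].astype(np.float32)),f[:,1].min(),f[:,1].max())
def cst(p):
    r=np.hypot(f[:,0]-p[0],f[:,1]-p[1]);return (np.clip(.012-r,0,.003)+np.clip(r-.028,0,.003)).sum()
st=[.511,-.0447];print(minimize(cst,st,method='Nelder-Mead',options=dict(initial_simplex=np.array([st,[st[0]+.003,st[1]],[st[0],st[1]+.003]]))).x)
wl=s[(s[:,2]<.21)&(s[:,1]>-.025)]
r=least_squares(lambda p:np.hypot(wl[:,0]-p[0]-p[2]*(wl[:,2]-.2),wl[:,1]-p[1]-p[3]*(wl[:,2]-.2))-.03,[.511,-.0447,0,0],loss='soft_l1',f_scale=.0005);print(r.x,np.std(r.fun),len(wl))
E
```

```text
[-0.00246191  0.00077106  0.2176615 ] 0.0016550477890792616 9936
[-0.0026084  -0.00537033  0.21797752] 0.0012393318533315276 9265
[-0.00242722 -0.00428445  0.21825475] 0.0008497936069226223 8477
[-0.00205605 -0.00131266  0.218375  ] 0.0006062258062620463 7859
[-0.00210832 -0.00062495  0.21840131] 0.0005172111374508175 7441
[-0.00210541 -0.0007233   0.21841339] 0.00047099038997309094 7116
((0.5103344917297363, -0.044642411172389984), 0.02803705632686615) -0.07226583971102699 -0.02001197055491416
[ 0.51049747 -0.04446384]
[ 0.51043419 -0.04511654  0.00138469  0.00176314] 0.0002384004142562186 1607
```

The head hangs level (under 0.2°) at (0.5104, -0.0448) with its bottom at 0.1884. I shift +0.6 mm in x and lower it onto the spindle.

Call:
play_rows --targets '[{"fingers":-1,"x":0,"y":0.0006,"z":0.03,"wx":0,"wy":0,"wz":0},{"fingers":-1,"x":0,"y":0.0006,"z":0.06,"wx":0,"wy":0,"wz":0},{"fingers":-1,"x":0,"y":0.0006,"z":0.085,"wx":0,"wy":0,"wz":0},{"fingers":-1,"x":0,"y":0.0006,"z":0.1,"wx":0,"wy":0,"wz":0},{"fingers":-1,"x":0,"y":0.0006,"z":0.105,"wx":0,"wy":0,"wz":0},{"fingers":-1,"x":0,"y":0.0006,"z":0.109,"wx":0,"wy":0,"wz":0},{"fingers":-1,"x":0,"y":0.0006,"z":0.113,"wx":0,"wy":0,"wz":0},{"fingers":-1,"x":0,"y":0.0006,"z":0.117,"wx":0,"wy":0,"wz":0},{"fingers":-1,"x":0,"y":0.0006,"z":0.12,"wx":0,"wy":0,"wz":0},{"fingers":-1,"x":0,"y":0.0006,"z":0.122,"wx":0,"wy":0,"wz":0},{"fingers":-1,"x":0,"y":0.0006,"z":0.122,"wx":0,"wy":0,"wz":0},{"fingers":-1,"x":0,"y":0.0006,"z":0.122,"wx":0,"wy":0,"wz":0}]'

```text
time: 12.33
ee_pos: [0.5115, -0.045, 0.0795]
tcp_rot: [180.0, -0.0, 90.0]
wrist_force: [-0.2, -0.5, -1.6]
opening: 0.0566
```

Call:
play_rows --targets '[{"fingers":-1,"x":0,"y":0,"z":0.001,"wx":0,"wy":0,"wz":0},{"fingers":-1,"x":0,"y":0,"z":0.002,"wx":0,"wy":0,"wz":0},{"fingers":-1,"x":0,"y":0,"z":0.0025,"wx":0,"wy":0,"wz":0},{"fingers":-1,"x":0,"y":0,"z":0.0025,"wx":0,"wy":0,"wz":0},{"fingers":-1,"x":0,"y":0,"z":0.0025,"wx":0,"wy":0,"wz":0}]'

```text
time: 12.75
ee_pos: [0.5116, -0.045, 0.0774]
tcp_rot: [179.9, 0.0, 90.0]
wrist_force: [-1.7, -0.4, 5.9]
opening: 0.057
```

Contact with the sleeve (6 N) at the expected height. I release, rise and look.

Call:
play_rows --targets '[{"fingers":0.5,"x":0,"y":0,"z":0,"wx":0,"wy":0,"wz":0},{"fingers":1,"x":0,"y":0,"z":0,"wx":0,"wy":0,"wz":0},{"fingers":1,"x":0,"y":0,"z":0,"wx":0,"wy":0,"wz":0},{"fingers":1,"x":0,"y":0,"z":0,"wx":0,"wy":0,"wz":0},{"fingers":1,"x":0,"y":0,"z":0,"wx":0,"wy":0,"wz":0},{"fingers":1,"x":0,"y":0,"z":0,"wx":0,"wy":0,"wz":0},{"fingers":1,"x":0,"y":0,"z":-0.02,"wx":0,"wy":0,"wz":0},{"fingers":1,"x":0,"y":0,"z":-0.05,"wx":0,"wy":0,"wz":0},{"fingers":1,"x":0,"y":0,"z":-0.09,"wx":0,"wy":0,"wz":0},{"fingers":1,"x":0,"y":0,"z":-0.13,"wx":0,"wy":0,"wz":0},{"fingers":1,"x":0,"y":0,"z":-0.15,"wx":0,"wy":0,"wz":0},{"fingers":1,"x":0,"y":0,"z":-0.15,"wx":0,"wy":0,"wz":0},{"fingers":1,"x":0,"y":0,"z":-0.15,"wx":0,"wy":0,"wz":0}]'

```text
time: 13.83
ee_pos: [0.512, -0.045, 0.228]
tcp_rot: [179.9, 0.0, 90.0]
wrist_force: [0.1, -0.1, -0.1]
opening: 0.0857
```

```bash
python3 - <<'E'
from h import *
K=bot.get_calibration("wrist");p,d=bot.camera("wrist");cv2.imwrite("pics/w8.png",p);W=w("wrist",d,K)
r=np.hypot(W[...,0]-.511,W[...,1]+.0447)
f=W[(d>0)&(r<.035)&(r>.01)&(abs(W[...,2]-.094)<.006)]
print(np.median(f[:,2]),cv2.minEnclosingCircle(f[abs(f[:,2]-np.median(f[:,2]))<.0015][:,:2].astype(np.float32)))
f=f[abs(f[:,2]-np.median(f[:,2]))<.002];A=np.c_[f[:,:2]-[.511,-.0447],np.ones(len(f))];print('tilt',np.linalg.lstsq(A,f[:,2],rcond=None)[0])
p2,d2=bot.camera("scene");cv2.imwrite("pics/s8.png",cv2.resize(p2[130:310,220:420],(800,720))[:600])
p3,d3=bot.camera("top");W3=w("top",d3)
q=W3[242:271,424:453].reshape(-1,3);q=q[q[:,2]>.012];print('short',cv2.minEnclosingCircle(q[:,:2].astype(np.float32)))
print(bot.get_obs()['ee_pos'],bot.get_obs()['opening'])
E
```

```text
0.09396207609579413 ((0.5104790329933167, -0.04464622214436531), 0.029040595516562462)
tilt [ 9.19633941e-05 -1.02207254e-03  9.41689416e-02]
short ((0.4140065312385559, -0.13851946592330933), 0.14384658634662628)
[ 0.51095836 -0.04491697  0.22538305] 0.08579529637059238
```

View pics/w8.png

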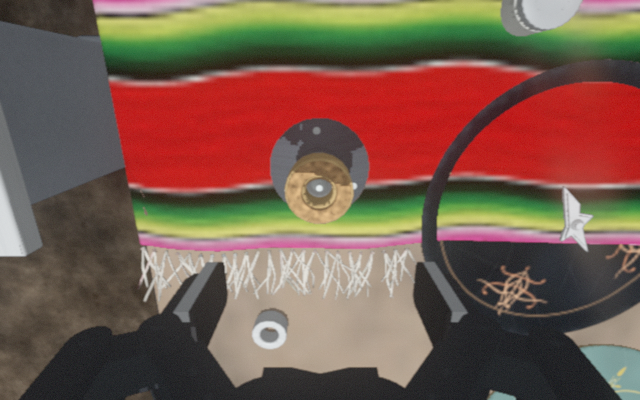

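View pics/s8.png

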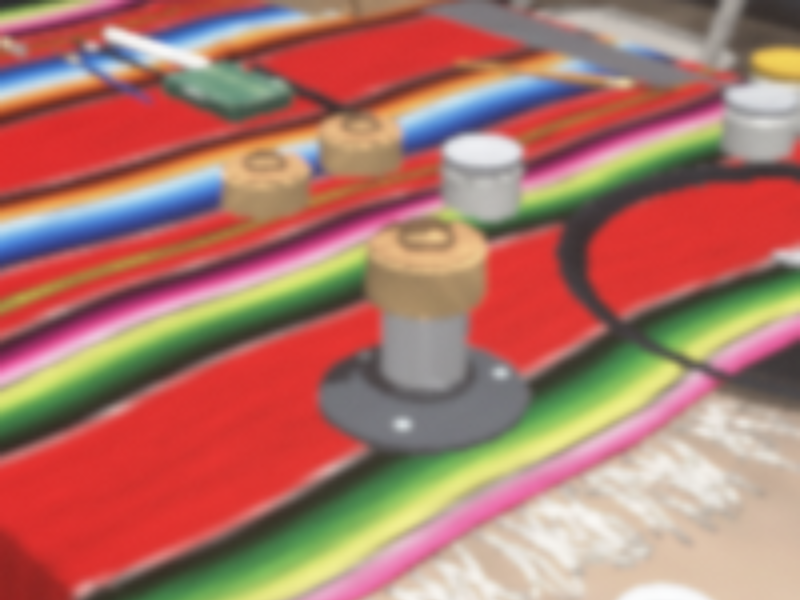

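The head is flat on the sleeve, cork up: its top is at 94 mm (20 + 44 + 30), the tilt is about 0.06°, and the spindle tip shows in the hole at wrist (319,187). The short sleeve still stands at wrist (270,329). The gripper is clear, so I hand in.

```bash
python3 -c "
from workcell import bot
print(bot.job_done())"
```

```text
the job is handed in; nothing more can be done
None
```

I put the tall sleeve over the spindle, then laid the head nearest the base on top of it, cork side up. I handed the job in at about 14 s of the 61 s allowed; no verdict was reported.

- **Sleeve:** after release its top was at 64.2 mm, where 64 mm is expected, and it was level.
- **Head:** after release its top was at 94.0 mm, where 94 mm is expected. It was tilted about 0.06° and centred within about 1 mm of the spindle.
- **Forces:** the highest wrist force in the readings at the end of each move was about 7 N. The gripper was clear of the work at about 0.225 m when I handed in.
- **Failed check:** the last top-view measurement of the short sleeve gave a meaningless value, probably because the arm was in the way. The wrist picture shows it still standing, and I never went near it.
- **Refused move:** the first move call was refused because it left out some fields. It moved nothing.

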